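# Hang the washed measuring dipper on the rotary stand

### The arm

A 7-joint arm with a two-finger parallel gripper is mounted at the origin on a cart in front of the work surface, level with it; the furniture and walls round the work are solid. World frame = base frame: x ahead of the robot, y to its left, z up, the work surface at z = 0. Lengths are in mm, angles in rad, forces in N, time in s.
With the tool pointing down it reaches from about 425 to 875 mm from the base axis. Payload 9.9 kg.
Tool frame: the origin (TCP) lies between the finger pads; the fingertips stand 17 mm ahead of it and the grasp point (between the pads) lies 2 mm behind it (nose_length is the distance from the TCP to the fingertips, in mm); z points along the fingers, y is the line along which they close (so a half turn about z gives the same grasp; the last joint's range is limited). The gripper opens to 85 mm and grips with 20 to 120 N. Pads are 22 mm wide; open, the fingers measure 114 mm over their backs; the gripper's body (76 mm by 85 mm) begins 54 mm behind the grasp point. The pads swing forward as they close: fully open they stand 13 mm farther back than shut.
Start: joints at [-1.395, 0.576, 0.025, 1.437, -0.015, 1.129, -0.057], TCP at [173.391, 652.353, 248.289] pointing down, gripper open.
Joint ranges: [-2.76, 2.76], [-0.34, 2.15], [-1.52, 1.57], [0.19, 2.46], [-1.09, 4.23], [0.17, 1.99], [-2.82, 2.82]. Speed limits (rad/s): [2.22, 2.22, 3.01, 3.01, 3.14, 3.14, 3.14].

### API

Orientations are given as a 3x3 rotation matrix whose columns are the frame's x, y, z axes.
In Python, from workcell import * gives the robot as it stands. The module is installed in compiled form; this text tells all that it offers.
- The arm moves only by the tool carry_out, never from a script. Its arguments are lists of equal length, an entry for each row: "jaw": the opening, from -1 (shut) to 1 (fully open); "dp": the shift along the tool's x, y, z in mm, a list of three; "roll": the turn about the tool's z in rad. A call has exactly 10 rows; each row is the pose to reach, as a shift and turn from the pose commanded when the call began, along the tool's axes at that moment; what a row does not reach only later rows make up. A row lasts 1/12 s, in which the tool goes at most 41.7 mm and 7.16 degrees, less where a joint would pass 70% of its speed; a pose out of reach is approached as far as the arm can. A call with a gripper value outside its range is refused whole. The fingers move at their own pace and stop on an object; "force" is the grip in N (left out, the last holds). Time passes only in rows, so rows that repeat a pose let the fingers close, or fill a call up. It gives the time, the measured TCP pose, the force, the opening and the grip force at its end, in the units of the state.
- read_state(): the state, without advancing time (a new reading comes with each control period).
- snapshot(name): name is "side" or "top"; returns a dict with "frame" (420x560x3 uint8, red, green, blue), "range_z" (420x560 float32, mm along the optical axis (not along the pixel's ray), 0 where there is no reading), "fx", "fy", "cx", "cy" (pixels), "dist" ([k1, k2, p1, p2, k3] as OpenCV has them; the pictures are not rectified), "origin" and "orientation" of the camera in the world. Camera axes: x right, y down, z forward; pixel columns grow to the right and rows downward; lengths in mm; the calibration is good to about 2 mm. A picture is of the moment at which its call begins.
- sign_off(): hands the job in; it is judged then, once.
The state is a dict: "t": time; "qpos": joint angles; "qd": joint speeds; "joint_efforts": joint torques, N m; "tool_pos": TCP position; "tcp_rot": TCP orientation; "wrist_force": force on the tool from outside, world axes, zero at the start; "torque": the same for the moment, N m; "opening": opening from 0.0 (shut) to 1.0 (fully open); "finger_force": force on a finger pad.
Only numpy, scipy, OpenCV 4.12 (cv2) and the standard library are available. Lean on these libraries where they do the work, as an engineer would, in place of code of your own. Each camera call takes 0.05 s, during which the arm holds its last target. There are 200 camera calls.

### The job

Turn the dipper stand by its top knob until the empty hook clicks into place at the front, over the white mark, and let go. Then pick up the loose measuring dipper, bring its loop over that hook and press it gently down past the spring latch until it sits in the hook and the latch has sprung shut above it; let it hang there, without forcing the hook (it bends above 15 N) or disturbing the things around.

Things in the scene. Friction and masses are not known exactly. Their poses are not given: they have to be found in the camera images.
- stand: Rotary dipper stand, fixed on the table. Origin: on its vertical axis, at the table top; its own -x side is the front. Black foot 155 mm wide, 19 mm post, and a turning head with four hooks 90 deg apart: three carry dippers (fixed on), one is empty. The head is clamped 0 to 28 mm above its lowest setting; this is NOT measured, so the heights of hooks and knob are good to 14 mm only: feel or see.
- knob (a point): Nominal centre (14 mm setting; true height within 14 mm) of the black fluted knob on the axis above the hooks, 36 mm in diameter, 40 mm tall, turned to turn the head. Hub below it, 42 mm wide, starts 29 mm under this point. The hooks' latch hinges stand 60 mm or more from the axis, their tops 16 mm under this point.
- front (a point): White dot on the stand's foot, 58 mm from the axis, that marks the front place.
- seat (a point): Nominal seat (14 mm setting; true height within 14 mm) of a hook at the front place: top of its level arm, 76 mm from the axis, 226 mm above the table. Hook: 6 mm rod; the arm comes out from the hub, then an upturned nose, inner face 82 mm and outside 91 mm from the axis, top 16 mm above the seat. A bar in the seat has its centre 2.5 mm above it. A gripper from above has free room.
- head (a joint): Angle of the head (rad), positive anticlockwise from above. 0: the empty hook points to the stand's own +x (back); +pi or -pi: to the front. A ball detent holds it at every 90 deg (0, +-pi/2, +-pi): a hump of about 0.3 N m is felt some 0.2 to 0.45 rad before the place, inside it pulls in by itself. Between places friction holds it where it is left. Range -6.2 to 6.2.
- latch (a joint): Angle of the empty hook's brass latch (rad): 0 shut, 0.95 fully down. 8 mm wide, hinged 66 mm from the axis and 13 mm above the seat, it slopes down and out to 8 mm above the seat, 3 mm short of the nose. It swings only downward, against a spring: the loop's bar pushes it open from above (up to 7 N), best near the nose, bar centre 79 mm from the axis, then it springs shut over the bar.
- dipper: The loose measuring dipper: steel, about 180 g, standing on the table. Origin: centre of the underside of its flat cup, 56 mm in diameter, 36 mm high. A 20 mm wide strap rises from the rim on its own -x side and is cranked over the cup's centre from z 96 mm up; on top is an upright stirrup loop in its own y-z plane. It may hang with either face outward.
- loop (a point): Centre of the round top bar (5 mm thick, along the dipper's y) of the loose dipper's loop, on the cup's axis, 189 mm above its underside. The loop is 26 mm wide outside and 16 mm inside along y, 6 mm thick along x; its opening reaches from 2.5 mm to 59 mm below this point.
- grasp (a point): Grasp point on the loop's two legs, 32 mm below the bar, on the cup's axis: grip from above across the legs, along the dipper's y (26 mm).
- salt_shaker: Salt shaker, clear with grey cap, 44 mm in diameter, 90 mm high; leave alone. Origin at its underside.
- egg_timer: Egg timer, white and grey, 58 mm in diameter, 54 mm high; leave alone. Origin at its underside.
- spice_jar: Spice jar with red cap, 45 mm in diameter, 106 mm high; leave alone. Origin at its underside.
- mug: Blue mug, 98 mm high, 117 mm with its handle; leave alone. Origin at its underside.
Mind the look-alikes: they are no part of the job. Leave any brown look-alike of the dipper alone.

How it is judged (in metres and radians):
On the way, in this order (a step that is already met when the one before it is completed fails the run):
1. the empty hook is at the front place, in its detent (within 0.08 rad), at rest and let go ((value of joint head between 3.062 and 3.222 rad or value of joint head between -3.222 and -3.062 rad) and contact force between the fingers and stand below 0.1 N and velocity of joint head between -0.2 and 0.2 rad/s), for 0.2 s.
2. the dipper's loop pushes the latch of the empty hook open (more than 0.08 rad) (value of joint latch above 0.08 rad and contact force between dipper and stand above 0.5 N).
At the end, for the whole second after the job is handed in: The empty hook is at the front place (detent, within 0.08 rad); the dipper hangs in it at rest, upright within 0.25 rad, its bar in the seat below the closed latch (within 12 mm of the front place from above, 208 to 245.5 mm high, latch under 0.03 rad) ((value of joint head between 3.062 and 3.222 rad or value of joint head between -3.222 and -3.062 rad) and horizontal distance between loop and seat below 0.012 m and height (world z) of loop between 0.208 and 0.2455 m and angle between dipper's own z axis and vertical below 0.25 rad and value of joint latch below 0.03 rad and contact force between dipper and stand above 0.3 N and linear speed of dipper below 0.05 m/s); the robot touches nothing.
It fails at once if the dipper presses on the stand or its hooks with more than 15 N (contact force between dipper and stand above 15 N).
It fails at once if the salt shaker is moved more than 20 mm (distance of salt_shaker from where it was at the start of the episode above 0.02 m).
It fails at once if the egg timer is moved more than 20 mm (distance of egg_timer from where it was at the start of the episode above 0.02 m).
It fails at once if the spice jar is moved more than 20 mm (distance of spice_jar from where it was at the start of the episode above 0.02 m).
It fails at once if the mug is moved more than 20 mm (distance of mug from where it was at the start of the episode above 0.02 m).
It also fails if it takes over 72 s, if anything falls off the work surface, if the arm or the gripper's body presses on something with over 40 N, if the wrist force passes 120 N, or if a joint passes its speed limit or range.

## Working session

There is one attempt and no reset: what is moved stays moved. The work goes in short steps, Python scripts to look and compute and a tool call to move; the robot and the scene stay as the last step left them, time stands still between calls to the robot, and variables do not carry over. Pictures are saved under pics/ and viewed, at most 13 in all, crops included, and the job is handed in when it is done.

Besides the shell and the picture viewer there is one more tool, called after "Request:" as name(argument=value, ...) on one line, values as JSON. carry_out: Moves the arm, as the interface text tells. Its arguments: {"type":"object","properties":{"jaw":{"type":"array"},"dp":{"type":"array"},"roll":{"type":"array"},"force":{"type":"number"}},"required":["jaw","dp","roll"]}

```bash
mkdir -p pics
cat > h.py <<'E'
from workcell import *
import numpy as np, cv2, pickle
def shot(n,tag):
    s=snapshot(n); pickle.dump(s,open(f'pics/{tag}.pkl','wb')); cv2.imwrite(f'pics/{tag}.png',s['frame'][:,:,::-1]); return s
def load(tag): return pickle.load(open(f'pics/{tag}.pkl','rb'))
def K(s): return np.array([[s['fx'],0,s['cx']],[0,s['fy'],s['cy']],[0,0,1.]])
def ray(s,u,v):
    p=cv2.undistortPoints(np.array([[[u,v]]],float),K(s),np.array(s['dist'],float))[0,0]
    return np.array([p[0],p[1],1.])
def pix(s,u,v,z=None):
    """world point by depth, or at world height z"""
    d=np.array(s['orientation'])@ray(s,u,v); o=np.array(s['origin'])
    if z is None: t=np.median([x for x in s['range_z'][int(v)-1:int(v)+2,int(u)-1:int(u)+2].ravel() if x>0] or [0])
    else: t=(z-o[2])/d[2]
    return (o+d*t).round(1)
def proj(s,P):
    R=np.array(s['orientation']); o=np.array(s['origin'])
    c=(np.atleast_2d(P)-o)@R
    return cv2.projectPoints(c[:,None],np.zeros(3),np.zeros(3),K(s),np.array(s['dist'],float))[0][:,0].round(1)
def cloud(s):
    z=s['range_z']; v,u=np.nonzero(z>0)
    p=cv2.undistortPoints(np.stack([u,v],1)[:,None].astype(float),K(s),np.array(s['dist'],float))[:,0]
    c=np.c_[p,np.ones(len(p))]*z[v,u][:,None]
    return u,v,c@np.array(s['orientation']).T+np.array(s['origin'])
E
python3 - <<'E'
from h import *
a=shot('side','s0');b=shot('top','t0')
cv2.imwrite('pics/a0.png',np.vstack([cv2.resize(x['frame'],(400,300))[:,:,::-1] for x in (a,b)]))
for x in(a,b):print(x['origin'],np.round(x['orientation'],3).tolist(),x['fx'])
print(read_state())
E
```

```text
[ -28.7117398  -642.21840244  820.75437073] [[0.753, -0.408, 0.516], [-0.658, -0.46, 0.596], [-0.005, -0.789, -0.615]] 407.5906542500714
[ 362.72655664   -3.28357623 1138.63990663] [[-0.003, -0.984, 0.179], [-0.999, 0.01, 0.033], [-0.034, -0.179, -0.983]] 425.64247917108776
{'t': 0.1, 'qpos': array([-1.39481252,  0.57641893,  0.0248233 ,  1.43780217, -0.01500182,
        1.1289656 , -0.05647999]), 'qd': array([ 6.16900508e-04, -3.70729314e-04,  3.39771677e-05, -2.71287329e-03,
       -5.42867328e-04,  5.51151816e-04,  7.75456180e-04]), 'joint_efforts': array([ 6.16091536e-03, -7.67311049e+01,  2.25796692e+00, -2.86604261e+01,
        1.58608030e-02,  8.68428993e-03,  2.11778848e-05]), 'tool_pos': array([173.27287939, 652.01126782, 247.55558007]), 'tcp_rot': array([[-9.66464089e-01,  2.56801615e-01, -3.07768823e-04],
       [ 2.56801793e-01,  9.66463111e-01, -1.37599972e-03],
       [-5.59117359e-05, -1.40888990e-03, -9.99999006e-01]]), 'wrist_force': array([-0.24196971,  0.38131199, -0.49340763]), 'torque': array([-0.02251766, -0.02827176,  0.0208876 ]), 'finger_force': 0.0, 'opening': 1.0024004587485007}
```

View pics/s0.png

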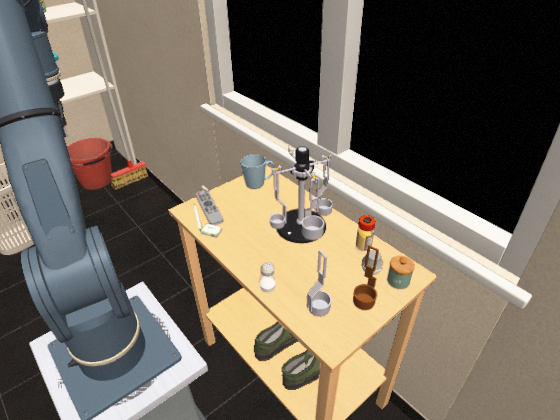

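View pics/t0.png

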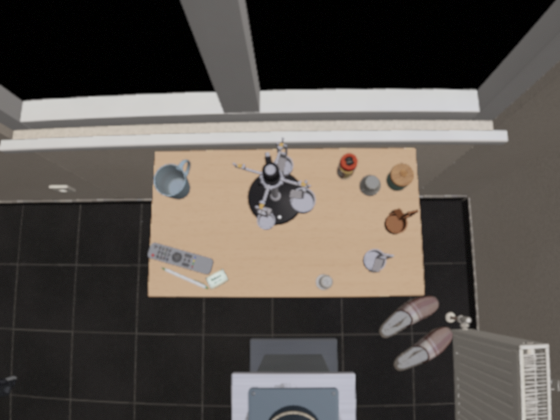

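The loose steel dipper is at side (320,300), top (375,260). The brown look-alike is at side (365,297), top (397,221). The stand is at side (302,190), top (272,190). I'll check the dipper and the stand in one enlarged crop.

Run:
```python
from h import *
a=load('s0');b=load('t0')
def crop(s,u0,v0,w,h,k): return cv2.resize(s['frame'][v0:v0+h,u0:u0+w,::-1],(w*k,h*k),interpolation=cv2.INTER_CUBIC)
L=np.vstack([crop(b,225,130,100,75,4),crop(b,225,130,100,75,4)*0]) 
im=np.zeros((600,800,3),np.uint8)
im[:400,:400]=crop(b,225,130,100,100,4)     # top stand
im[:500,400:]=crop(a,260,140,80,100,5)      # side stand
im[400:,:200]=crop(b,350,235,50,50,4)       # top dipper
im[400:,200:400]=crop(a,295,245,50,50,4)
cv2.imwrite('pics/c0.png',im)
for s,n in((a,'s'),(b,'t')):
    u,v,P=cloud(s)
    m=(P[:,0]>250)&(P[:,0]<800)&(abs(P[:,1])<500)&(P[:,2]>150)&(P[:,2]<400)
    print(n,m.sum(),P[m].min(0).round(),P[m].max(0).round())
```

```text
s 5989 [ 433. -500.  150.] [800. 498. 400.]
t 5974 [ 434. -500.  150.] [800. 500. 400.]
```

View pics/c0.png

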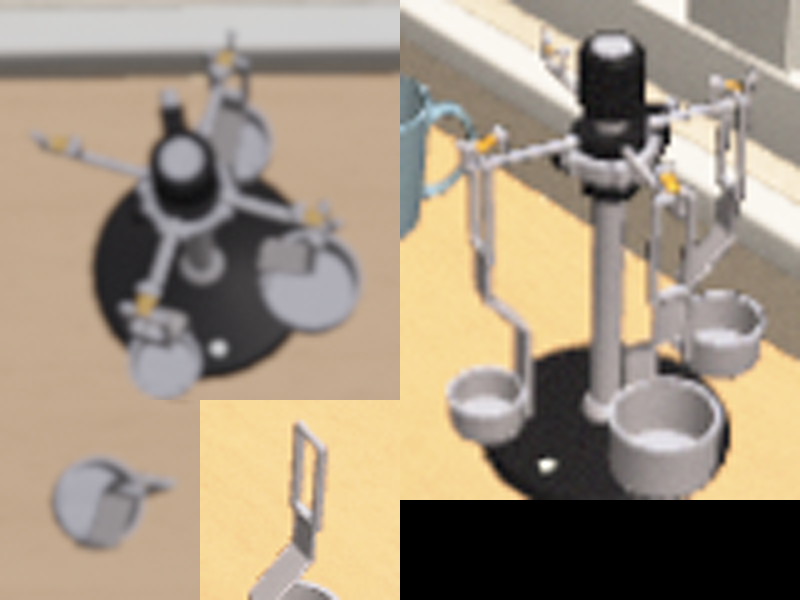

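Run:
```python
from h import *
a=load('s0');b=load('t0')
d=pix(b,225+218/4,130+348/4); print('dot t',d, 's',pix(a,260+(545-400)/5,140+465/5))
for s,n in((a,'s'),(b,'t')):
    u,v,P=cloud(s)
    near=np.hypot(P[:,0]-560,P[:,1]-20)<140
    dark=s['frame'][v,u].max(1)<60
    m=near&dark&(P[:,2]<25)
    q=P[m,:2].astype(np.float32); (c,r)=cv2.minEnclosingCircle(q); print(n,'foot',c,r,np.median(P[m,2]))
    m=near&(P[:,2]>235); 
    k=P[near&(P[:,2]>P[m,2].max()-6)]; print('top',P[m,2].max(),k[:,:2].mean(0),len(k), (k.min(0)+k.max(0))/2)
    h=P[near&(P[:,2]>215)&(P[:,2]<300)]; c=k[:,:2].mean(0)
# knob top centre px 
print(pix(b,225+183/4,130+155/4),pix(a,260+(613-400)/5,140+45/5))
# hook tips (top)
for p in((33,137),(75,145),(232,40),(338,225),(128,305),(160,328)):print(p,pix(b,225+p[0]/4,130+p[1]/4),pix(b,225+p[0]/4,130+p[1]/4,236))
# dipper
for s,n,w in((a,'s',(295,245,345,320)),(b,'t',(355,240,398,280))):
    u,v,P=cloud(s); m=(u>w[0])&(u<w[2])&(v>w[1])&(v<w[3])&(P[:,2]>5)
    m&=np.hypot(P[:,0]-500,P[:,1]+250)<150
    Q=P[m]; print(n,'dip',len(Q))
    for z0,z1 in((30,42),(125,170),(170,200)):
        q=Q[(Q[:,2]>z0)&(Q[:,2]<z1)]
        if len(q)>2: print(z0,len(q),q.mean(0).round(1),q.min(0).round(1),q.max(0).round(1)); 
        if len(q)>4:
            w_,V=np.linalg.eigh(np.cov(q[:,:2].T)); print('  dir',V[:,1].round(2),np.sqrt(w_).round(1))
```

```text
dot t [558.2  30.9  13.4] s [558.4  30.6  11.5]
s foot (552.7705688476562, 19.59417152404785) 132.75669860839844 11.031984057414604
top 273.27522303120577 [613.81115997  41.32883303] 70 [613.03253389  41.72453435 270.31200172]
t foot (613.56640625, 42.79549789428711) 72.41304779052734 13.609965737494235
top 274.6265709593798 [615.55654314  42.76356757] 170 [615.28698771  41.85242413 271.63238246]
[617.3  41.2 271.1] [614.5  38.7 271.2]
(33, 137) [641.7 127.5 227.8] [639.2 126.3 236. ]
(75, 145) [634.9 103.1 233.9] [634.2 102.8 236. ]
(232, 40) [697.   15.8 227.8] [694.   15.6 236. ]
(338, 225) [587.8 -41.7 232.3] [586.9 -41.5 236. ]
(128, 305) [546.7  74.2 220.8] [543.7  72.9 236. ]
(160, 328) [539.3  58.4 190.5] [530.8  55.5 236. ]
s dip 720
30 100 [ 439.4 -222.4   34.1] [ 406.7 -244.4   30.1] [ 468.3 -193.8   41.5]
  dir [-0.97 -0.23] [14.9 22.7]
125 94 [ 438.4 -216.   144.3] [ 434.6 -228.7  125.1] [ 444.3 -202.1  169. ]
  dir [0.16 0.99] [1.8 9.8]
170 63 [ 438.7 -215.7  182.5] [ 433.  -228.4  170.1] [ 443.3 -201.   191.9]
  dir [0.18 0.98] [1.8 9.9]
t dip 384
30 91 [ 441.5 -213.5   35.2] [ 408.3 -244.3   30.3] [ 468.  -187.1   40.2]
  dir [-0.58  0.81] [19.1 20. ]
125 36 [ 438.8 -214.1  141.9] [ 434.5 -226.1  126.9] [ 444.6 -202.2  168.9]
  dir [0.22 0.98] [1.7 9.4]
170 36 [ 439.4 -214.1  188.7] [ 434.9 -227.5  170.6] [ 444.2 -202.5  194.6]
  dir [0.23 0.97] [1.6 8.6]
```

Request:
carry_out(jaw=[1, 1, 1, 1, 1, 1, 1, 1, 1, 1], dp=[[-15, -12, -20], [-40, -33, -40], [-70, -58, -60], [-102, -83, -75], [-134, -109, -82], [-166, -135, -82], [-198, -161, -82], [-230, -187, -82], [-262, -213, -82], [-291, -238, -82]], roll=[0, 0, 0, 0, 0, 0, 0, 0, 0, 0])

```text
t: 0.93
tool_pos: [394.4, 345.5, 330.2]
tcp_rot: [[-0.966, 0.257, -0.0], [0.257, 0.966, -0.0], [-0.0, -0.0, -1.0]]
wrist_force: [0.7, 0.7, 0.3]
opening: 0.999
finger_force: 0.0
```

Request:
carry_out(jaw=[1, 1, 1, 1, 1, 1, 1, 1, 1, 1], dp=[[-30, -25, 0], [-62, -50, 0], [-94, -76, 0], [-126, -102, 0], [-158, -128, 0], [-190, -154, 0], [-222, -180, 0], [-252, -206, 0], [-276, -226, 0], [-291, -238, 0]], roll=[0, 0, 0, 0, 0, 0, 0, 0, 0, 0])

```text
t: 1.77
tool_pos: [614.8, 38.4, 329.8]
tcp_rot: [[-0.965, 0.261, -0.0], [0.261, 0.965, -0.002], [-0.0, -0.002, -1.0]]
wrist_force: [0.3, -0.4, -0.8]
opening: 1.003
finger_force: 0.0
```

Run:
```python
from h import *
s=read_state();print(s['t'],s['tool_pos'],s['tcp_rot'].round(3).tolist(),s['qpos'].round(3),s['wrist_force'])
R=s['tcp_rot'];print('to knob',(np.array([614.5,42.3,s['tool_pos'][2]])-s['tool_pos'])@R)
```

```text
1.7667 [614.8458949   38.35180494 329.7963886 ] [[-0.965, 0.261, -0.0], [0.261, 0.965, -0.002], [-0.0, -0.002, -1.0]] [-0.291  0.438  0.241  1.478 -0.105  1.239  1.269] [ 0.32569315 -0.42164623 -0.82220104]
to knob [ 1.36388658  3.72124161 -0.00785735]
```

Request:
carry_out(jaw=[1, 1, 1, 1, 1, 1, 1, 1, 1, 1], dp=[[1.4, 3.7, 0], [1.4, 3.7, 0], [1.4, 3.7, 0], [1.4, 3.7, 0], [1.4, 3.7, 0], [1.4, 3.7, 0], [1.4, 3.7, 0], [1.4, 3.7, 0], [1.4, 3.7, 0], [1.4, 3.7, 0]], roll=[0.12, 0.24, 0.36, 0.48, 0.6, 0.72, 0.84, 0.96, 1.08, 1.2])

```text
t: 2.6
tool_pos: [613.0, 46.8, 329.9]
tcp_rot: [[-0.105, 0.994, -0.001], [0.994, 0.105, -0.0], [-0.0, -0.001, -1.0]]
wrist_force: [0.4, -0.6, -0.1]
opening: 0.998
finger_force: 0.0
```

Request:
carry_out(jaw=[1, 1, 1, 1, 1, 1, 1, 1, 1, 1], dp=[[0, 0, 0], [0, 0, 5], [0, 0, 15], [0, 0, 25], [0, 0, 35], [0, 0, 45], [0, 0, 55], [0, 0, 65], [0, 0, 72], [0, 0, 74]], roll=[0.12, 0.24, 0.36, 0.4, 0.4, 0.4, 0.4, 0.4, 0.4, 0.4])

```text
t: 3.43
tool_pos: [612.6, 46.8, 254.8]
tcp_rot: [[0.285, 0.959, -0.002], [0.959, -0.285, -0.0], [-0.001, -0.002, -1.0]]
wrist_force: [-0.6, 0.2, 0.3]
opening: 0.999
finger_force: 0.0
```

Run:
```python
from h import *
s=read_state();print(s['t'],s['tool_pos'],s['tcp_rot'].round(3).tolist(),s['qpos'].round(3),s['wrist_force'])
a=shot('side','s1')
cv2.imwrite('pics/c1.png',cv2.resize(a['frame'][110:260,230:380,::-1],(600,600),interpolation=cv2.INTER_CUBIC))
```

```text
3.4333 [612.6365038   46.79084104 254.82018266] [[0.285, 0.959, -0.002], [0.959, -0.285, -0.0], [-0.001, -0.002, -1.0]] [-0.526  0.547  0.618  1.61  -0.345  1.098 -0.106] [-0.60338573  0.16027234  0.28551317]
```

View pics/c1.png

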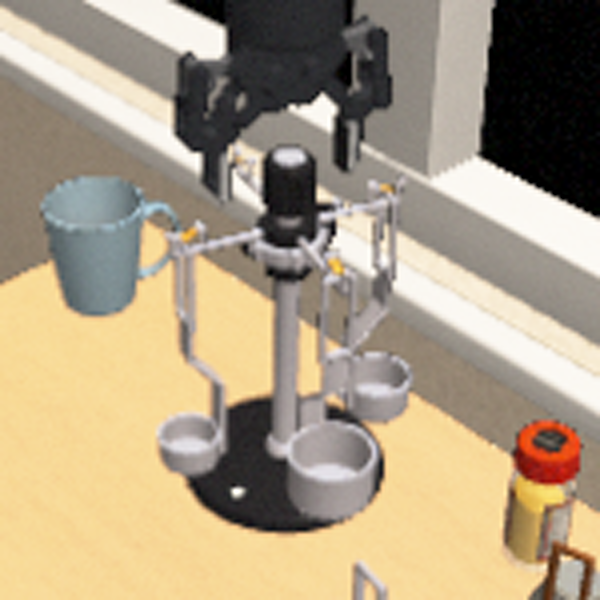

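Request:
carry_out(jaw=[1, 1, 1, 0, -1, -1, -1, -1, -1, -1], dp=[[-3.8, 3, -1], [-3.8, 3, -1], [-3.8, 3, -1], [-3.8, 3, -1], [-3.8, 3, -1], [-3.8, 3, -1], [-3.8, 3, -1], [-3.8, 3, -1], [-3.8, 3, -1], [-3.8, 3, -1]], roll=[0, 0, 0, 0, 0, 0, 0, 0, 0, 0], force=60)

```text
t: 4.32
tool_pos: [615.7, 42.1, 257.9]
tcp_rot: [[0.285, 0.959, 0.002], [0.959, -0.285, -0.0], [0.0, 0.002, -1.0]]
wrist_force: [2.1, -0.4, 3.2]
opening: 0.399
finger_force: 60.4
```

Request:
carry_out(jaw=[-1, -1, -1, -1, -1, -1, -1, -1, -1, -1], dp=[[0, 0, 0], [0, 0, 0], [0, 0, 0], [0, 0, 0], [0, 0, 0], [0, 0, 0], [0, 0, 0], [0, 0, 0], [0, 0, 0], [0, 0, 0]], roll=[-0.11, -0.22, -0.33, -0.44, -0.55, -0.66, -0.77, -0.88, -0.99, -1.1])

```text
t: 5.15
tool_pos: [617.3, 42.5, 257.9]
tcp_rot: [[-0.729, 0.685, 0.005], [0.685, 0.729, 0.0], [-0.004, 0.004, -1.0]]
wrist_force: [11.1, 1.5, -2.3]
opening: 0.398
finger_force: 60.1
```

Request:
carry_out(jaw=[-1, -1, -1, -1, -1, -1, -1, -1, -1, -1], dp=[[0, 0, 0], [0, 0, 0], [0, 0, 0], [0, 0, 0], [0, 0, 0], [0, 0, 0], [0, 0, 0], [0, 0, 0], [0, 0, 0], [0, 0, 0]], roll=[-0.11, -0.22, -0.33, -0.44, -0.55, -0.66, -0.77, -0.88, -0.97, -0.97])

```text
t: 5.98
tool_pos: [617.8, 44.1, 257.9]
tcp_rot: [[-0.976, -0.216, 0.006], [-0.216, 0.976, 0.002], [-0.007, 0.001, -1.0]]
wrist_force: [12.0, 5.5, -2.1]
opening: 0.405
finger_force: 60.2
```

Run:
```python
from h import *
s=read_state();print(s['t'],s['tool_pos'],s['tcp_rot'].round(3).tolist(),s['qpos'].round(3),s['wrist_force'],s['torque'])
a=shot('side','s2')
cv2.imwrite('pics/c2.png',cv2.resize(a['frame'][130:250,240:360,::-1],(600,600),interpolation=cv2.INTER_CUBIC))
```

```text
5.9833 [617.83007289  44.09550533 257.91501043] [[-0.976, -0.216, 0.006], [-0.216, 0.976, 0.002], [-0.007, 0.001, -1.0]] [-0.178  0.48   0.051  1.587 -0.029  1.068  1.669] [12.03471414  5.48793261 -2.14403416] [ 0.85940347 -2.60984474  0.05669091]
```

View pics/c2.png

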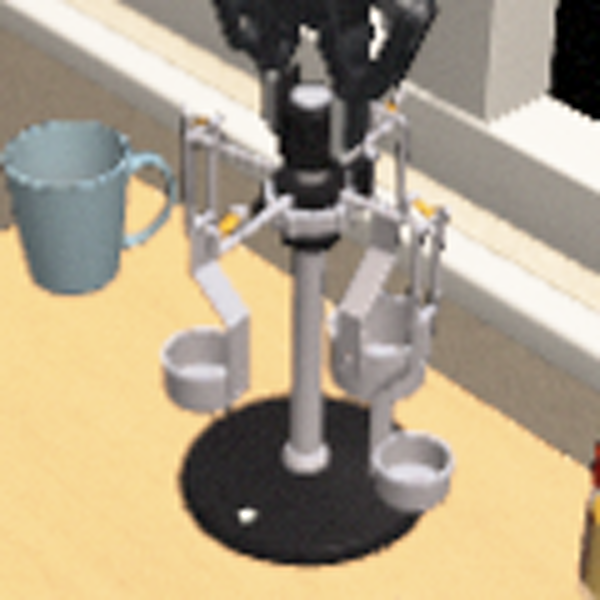

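Request:
carry_out(jaw=[1, 1, 1, 1, 1, 1, 1, 1, 1, 1], dp=[[0, 0, 0], [0, 0, 0], [0, 0, 0], [0, 0, 0], [0, 0, 0], [0, 0, -10], [0, 0, -30], [0, 0, -50], [0, 0, -70], [0, 0, -85]], roll=[0, 0, 0, 0, 0, 0, 0, 0, 0, 0])

```text
t: 6.87
tool_pos: [615.2, 42.2, 344.9]
tcp_rot: [[-0.978, -0.209, 0.002], [-0.209, 0.978, 0.0], [-0.002, -0.0, -1.0]]
wrist_force: [0.3, -0.5, -0.2]
opening: 0.999
finger_force: 0.0
```

Run:
```python
from h import *
s=read_state();print(s['t'],s['tool_pos'],s['tcp_rot'].round(3).tolist(),s['qpos'].round(3),s['wrist_force'])
a=shot('side','s3');b=shot('top','t3')
im=np.zeros((600,800,3),np.uint8)
im[:,:]=cv2.resize(a['frame'][130:220,240:360,::-1],(800,600),interpolation=cv2.INTER_CUBIC)
cv2.imwrite('pics/c3.png',im)
for p in((250,0,0),):pass
```

```text
6.8667 [615.17503604  42.19149338 344.93342157] [[-0.978, -0.209, 0.002], [-0.209, 0.978, 0.0], [-0.002, -0.0, -1.0]] [-0.184  0.421  0.062  1.447 -0.027  1.272  1.662] [ 0.31666556 -0.47594685 -0.17081129]
```

View pics/c3.png

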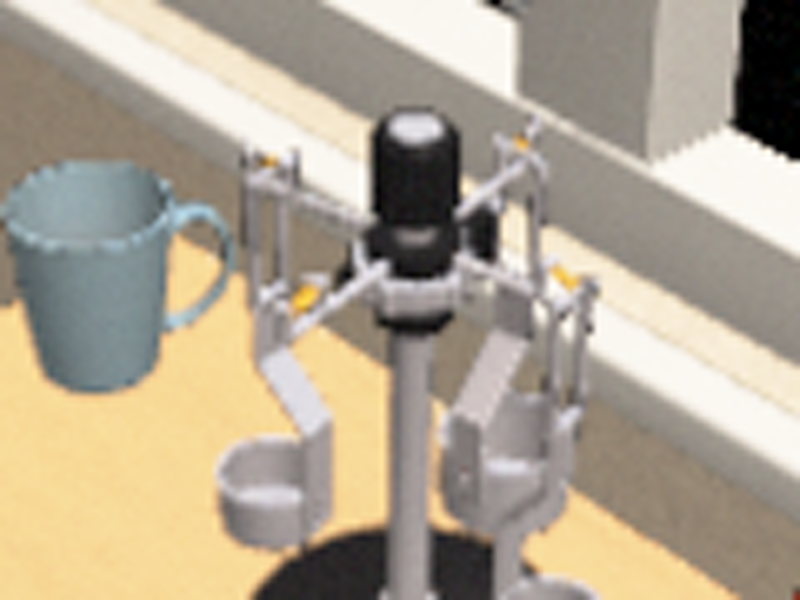

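Run:
```python
from h import *
a=load('s3')
print('top knob s',pix(a,240+415/6.667,130+125/6.667))
for A in((615,42.5),(616.5,43)):
  for yaw in(.2,):
    f=-np.array([np.cos(yaw),np.sin(yaw)])
    for z in(212,218,224):
        P=[[*(np.array(A)+f*r),z+h] for r,h in((86.5,16),(91,-3),(22,-3),(72,11))]
        print(A,z,((proj(a,P)-[240,130])*6.667).round().tolist())
for p in((262,290),(305,297),(290,325),(335,300)):
    q=(240+p[0]/6.667,130+p[1]/6.667);print(p,pix(a,*q))
u,v,P=cloud(a)
d=P[:,:2]-[615.5,42.7]; f=-np.array([np.cos(.2),np.sin(.2)]); r=d@f; t=d@[-f[1],f[0]]
m=(r>25)&(r<100)&(abs(t)<12)&(P[:,2]>190)
for i in np.argsort(r[m]): print(u[m][i],v[m][i],r[m][i].round(1),t[m][i].round(1),P[m][i,2].round(1),a['frame'][v[m][i],u[m][i]])
```

```text
top knob s [616.1  41.7 269.9]
(615, 42.5) 212 [[279.0, 311.0], [273.0, 356.0], [377.0, 277.0], [302.0, 304.0]]
(615, 42.5) 218 [[279.0, 297.0], [273.0, 343.0], [378.0, 265.0], [302.0, 291.0]]
(615, 42.5) 224 [[279.0, 285.0], [272.0, 331.0], [378.0, 253.0], [302.0, 279.0]]
(616.5, 43) 212 [[281.0, 309.0], [275.0, 354.0], [379.0, 276.0], [304.0, 302.0]]
(616.5, 43) 218 [[281.0, 295.0], [275.0, 341.0], [379.0, 263.0], [304.0, 289.0]]
(616.5, 43) 224 [[281.0, 283.0], [274.0, 329.0], [380.0, 251.0], [304.0, 277.0]]
(262, 290) [597.6 117.1 161.5]
(305, 297) [544.8  26.9 226.9]
(290, 325) [533.5  22.8 220.9]
(335, 300) [563.8  30.6 215.1]
295 174 25.1 -3.5 201.3 [152 144 143]
295 175 25.3 -3.3 198.1 [122 114 113]
295 173 25.4 -3.3 204.7 [148 139 138]
294 175 25.4 -6.6 196.8 [125 115 107]
297 174 25.6 3.6 204.4 [139 135 132]
297 176 25.6 3.7 197.9 [120 113 112]
296 175 25.7 0.4 199.9 [113 107 106]
295 172 25.8 -3.0 208.3 [184 177 178]
296 169 26.2 0.6 219.6 [177 170 179]
297 173 26.5 4.2 208.3 [176 171 172]
294 174 27.2 -5.3 201.6 [139 129 127]
297 175 27.3 4.8 202.5 [130 123 121]
298 174 2
[... 27759 characters left out ...]
9.0 -2.4 227.5 [199 169 144]
284 180 79.5 1.0 213.4 [202 183 169]
283 177 82.8 0.5 224.5 [188 168 148]
283 176 83.6 1.2 228.3 [218 187 163]
283 179 84.2 1.5 219.4 [178 167 169]
283 178 85.2 2.3 223.4 [177 163 156]
283 180 85.6 2.6 217.5 [174 165 166]
282 180 85.7 -0.7 216.1 [152 144 143]
282 175 86.6 0.3 232.7 [213 206 212]
281 179 86.8 -3.1 218.9 [136 130 128]
281 178 86.8 -3.0 222.1 [135 129 127]
282 179 87.0 0.4 220.5 [151 143 141]
282 178 87.4 0.8 224.0 [146 138 136]
282 181 87.5 0.6 214.5 [162 154 154]
281 177 87.7 -2.3 226.0 [144 137 135]
282 177 88.6 1.8 228.2 [138 132 129]
281 175 89.1 -1.0 233.5 [191 184 179]
281 176 89.4 -0.8 230.6 [180 172 170]
282 176 89.7 2.7 232.3 [196 188 191]
```

The empty hook now sits at the front. Its arm top is at about z 217.5, and the nose lies along the front direction. Next I go to the loose dipper.

Request:
carry_out(jaw=[1, 1, 1, 1, 1, 1, 1, 1, 1, 1], dp=[[15, -14, 0], [40, -38, 0], [68, -64, 0], [96, -91, 0], [124, -118, 10], [152, -144, 25], [180, -171, 40], [205, -194, 55], [220, -208, 70], [226, -215, 75]], roll=[0, 0, 0.05, 0.1, 0.15, 0.2, 0.25, 0.3, 0.36, 0.41])

```text
t: 7.8
tool_pos: [435.3, -217.6, 265.7]
tcp_rot: [[-0.979, 0.206, -0.003], [0.206, 0.979, 0.0], [0.003, -0.001, -1.0]]
wrist_force: [-0.7, 0.6, -0.2]
opening: 1.0
finger_force: 0.0
```

Run:
```python
from h import *
a=shot('side','s4')
s=read_state();print(s['t'],s['tool_pos'],s['tcp_rot'].round(3).tolist(),s['qpos'].round(3),s['wrist_force'])
print((np.array([438.8,-215,155])-s['tool_pos'])@s['tcp_rot'])
# refine loop
b=load('t0')
for S in(load('s0'),b):
    u,v,P=cloud(S); m=(np.hypot(P[:,0]-439,P[:,1]+215)<25)&(P[:,2]>140)&(P[:,2]<198)
    r=cv2.minAreaRect(P[m,:2].astype(np.float32)); print(r,P[m,2].max())
cv2.imwrite('pics/c4.png',cv2.resize(a['frame'][180:330,240:440,::-1],(800,600),interpolation=cv2.INTER_CUBIC))
```

```text
7.85 [ 435.74131405 -217.79144209  265.7476032 ] [[-0.978, 0.209, -0.003], [0.209, 0.978, 0.0], [0.003, -0.001, -1.0]] [ 0.186  0.288  0.238  1.896 -0.08   0.97   1.819] [-1.16519677 -1.7501928  -0.53006514]
[ -2.76852572   3.44637852 110.73679182]
((439.3182067871094, -215.18113708496094), (28.445209503173828, 7.662057399749756), 76.30342864990234) 191.8713688060684
((439.4674072265625, -215.0462646484375), (26.210628509521484, 5.33904504776001), 78.37071228027344) 194.55431939457878
```

View pics/c4.png

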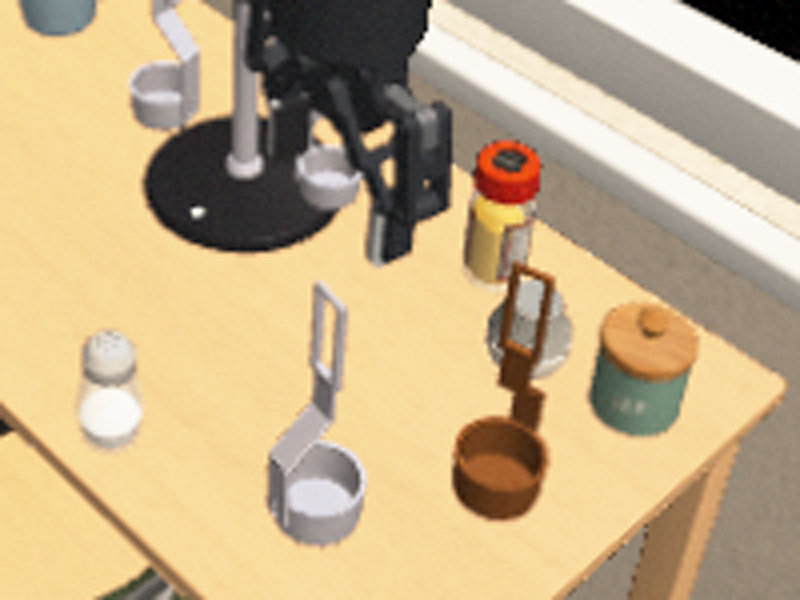

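The steel dipper at crop (318,420) is the target; the brown one at (500,400) stays where it is. I descend part of the way and re-check the alignment.

Request:
carry_out(jaw=[1, 1, 1, 1, 1, 1, 1, 1, 1, 1], dp=[[-1.5, 2, 5], [-1.5, 2, 15], [-1.5, 2, 25], [-1.5, 2, 35], [-1.5, 2, 45], [-1.5, 2, 50], [-1.5, 2, 50], [-1.5, 2, 50], [-1.5, 2, 50], [-1.5, 2, 50]], roll=[0, 0, 0, 0, 0, 0, 0, 0, 0, 0])

```text
t: 8.68
tool_pos: [441.3, -213.4, 217.9]
tcp_rot: [[-0.98, 0.198, 0.001], [0.198, 0.98, -0.0], [-0.001, -0.0, -1.0]]
wrist_force: [-0.3, 0.1, -0.1]
opening: 1.0
finger_force: 0.0
```

Run:
```python
from h import *
s=read_state();print(s['t'],s['tool_pos'],s['tcp_rot'].round(3).tolist(),s['qpos'].round(3),s['wrist_force'])
print((np.array([439.3,-215.1,155])-s['tool_pos'])@s['tcp_rot'])
```

```text
8.6833 [ 441.25234355 -213.36979475  217.9219629 ] [[-0.98, 0.198, 0.001], [0.198, 0.98, -0.0], [-0.001, -0.0, -1.0]] [ 0.192  0.344  0.221  1.962 -0.099  0.844  1.838] [-0.31742837  0.12440932 -0.05816459]
[ 1.64484493 -2.07868803 62.92020512]
```

Request:
carry_out(jaw=[1, 1, 1, 1, 1, 1, 1, 1, 1, 1], dp=[[1.6, -2.1, 5], [1.6, -2.1, 15], [1.6, -2.1, 25], [1.6, -2.1, 35], [1.6, -2.1, 45], [1.6, -2.1, 55], [1.6, -2.1, 61], [1.6, -2.1, 63], [1.6, -2.1, 63], [1.6, -2.1, 63]], roll=[0, 0, 0, 0, 0, 0, 0, 0, 0, 0], force=35)

```text
t: 9.52
tool_pos: [438.8, -215.4, 154.6]
tcp_rot: [[-0.98, 0.199, 0.0], [0.199, 0.98, -0.0], [-0.0, -0.0, -1.0]]
wrist_force: [0.2, -0.4, -0.6]
opening: 0.999
finger_force: 0.0
```

Request:
carry_out(jaw=[-1, -1, -1, -1, -1, -1, -1, -1, -1, -1], dp=[[0, 0, 0], [0, 0, 0], [0, 0, 0], [0, 0, 0], [0, 0, 0], [0, 0, 0], [0, 0, 0], [0, 0, 0], [0, 0, 0], [0, 0, 0]], roll=[0, 0, 0, 0, 0, 0, 0, 0, 0, 0])

```text
t: 10.35
tool_pos: [438.9, -215.0, 154.5]
tcp_rot: [[-0.98, 0.198, 0.0], [0.198, 0.98, 0.0], [-0.0, 0.0, -1.0]]
wrist_force: [1.1, 2.0, 6.1]
opening: 0.297
finger_force: 34.8
```

Request:
carry_out(jaw=[-1, -1, -1, -1, -1, -1, -1, -1, -1, -1], dp=[[0, 0, -5], [0, 0, -15], [0, 0, -28], [0, 0, -42], [0, 0, -56], [0, 0, -70], [0, 0, -80], [0, 0, -88], [0, 0, -90], [0, 0, -90]], roll=[0, 0, 0, 0, 0, 0, 0, 0, 0, 0])

```text
t: 11.18
tool_pos: [438.6, -215.4, 244.5]
tcp_rot: [[-0.98, 0.199, 0.0], [0.199, 0.98, -0.0], [-0.0, -0.0, -1.0]]
wrist_force: [1.0, -1.0, -2.3]
opening: 0.3
finger_force: 34.7
```

Request:
carry_out(jaw=[-1, -1, -1, -1, -1, -1, -1, -1, -1, -1], dp=[[-2, 8, 0], [-5, 22, 0], [-9, 40, 0], [-12, 58, 0], [-15, 77, 0], [-18, 95, 0], [-22, 113, 0], [-25, 130, 0], [-28, 145, 0], [-30, 155, 0]], roll=[0, 0, -0.05, -0.1, -0.15, -0.2, -0.25, -0.3, -0.35, -0.4])

```text
t: 12.02
tool_pos: [499.7, -66.9, 244.2]
tcp_rot: [[-0.979, -0.206, 0.0], [-0.206, 0.979, 0.0], [-0.0, 0.0, -1.0]]
wrist_force: [0.1, 0.1, -2.0]
opening: 0.298
finger_force: 34.7
```

Run:
```python
from h import *
s=read_state();print(s['t'],s['tool_pos'],s['tcp_rot'].round(3).tolist(),s['qpos'].round(3),s['wrist_force'],s['opening'])
print((np.array([538.1,27,s['tool_pos'][2]])-s['tool_pos'])@s['tcp_rot'])
```

```text
12.0167 [499.70745848 -66.85104747 244.20223251] [[-0.979, -0.206, 0.0], [-0.206, 0.979, 0.0], [-0.0, 0.0, -1.0]] [-0.022  0.328  0.085  1.888 -0.035  0.926  1.857] [ 0.13408564  0.09561799 -2.03171871] 0.2976698086913987
[-5.68762630e+01  8.39469756e+01  4.84640788e-02]
```

Request:
carry_out(jaw=[-1, -1, -1, -1, -1, -1, -1, -1, -1, -1], dp=[[-4, 6, 0], [-12, 18, 0], [-22, 33, 0], [-32, 48, 0], [-42, 63, 0], [-50, 75, 0], [-55, 82, 0], [-57.5, 85.5, 0], [-57.5, 85.5, 0], [-57.5, 85.5, 0]], roll=[0, 0, 0, 0, 0, 0, 0, 0, 0, 0])

```text
t: 12.85
tool_pos: [538.2, 25.6, 244.3]
tcp_rot: [[-0.98, -0.198, 0.0], [-0.198, 0.98, -0.0], [-0.0, -0.0, -1.0]]
wrist_force: [0.2, -0.5, -2.0]
opening: 0.3
finger_force: 35.0
```

Run:
```python
from h import *
a=shot('side','s5'); b=shot('top','t5')
s=read_state();T=s['tool_pos'];print(s['t'],T,s['tcp_rot'].round(3).tolist(),s['wrist_force'],s['opening'])
print((np.array([538.1,27,T[2]])-T)@s['tcp_rot'])
for S in(a,b):
    u,v,P=cloud(S); m=(np.hypot(P[:,0]-T[0],P[:,1]-T[1])<22)&(P[:,2]>T[2]-45)&(P[:,2]<T[2]+42)
    z=P[m,2]; print(len(z),z.max() if len(z) else 0)
f=np.array([-.98,-.199]);g=np.array([.199,-.98]);A=np.array([615.5,42.7])
bar=[[*(T[:2]+g*t),T[2]+34.5] for t in(-13,0,13)]
nose=[[*(A+f*r),h] for r,h in((86.5,233.5),(82,217.5),(60,217.5))]
print((proj(a,bar)-[240,120])*5,(proj(a,nose)-[240,120])*5)
cv2.imwrite('pics/c5.png',cv2.resize(a['frame'][120:240,220:380,::-1],(800,600),interpolation=cv2.INTER_CUBIC))
print((proj(a,bar)-[220,120])*5,(proj(a,nose)-[220,120])*5)
```

```text
12.95 [538.19052167  24.96845052 244.2854131 ] [[-0.98, -0.198, 0.0], [-0.198, 0.98, -0.0], [-0.0, -0.0, -1.0]] [ 0.41638063  0.19584873 -2.68399416] 0.29734207521435085
[-3.12781118e-01  2.00936671e+00 -9.21886681e-04]
246 286.2653534628595
0 0
[[200.  185.5]
 [220.5 193.5]
 [241.  202. ]] [[209.5 273.5]
 [215.5 295. ]
 [241.  276. ]]
[[300.  185.5]
 [320.5 193.5]
 [341.  202. ]] [[309.5 273.5]
 [315.5 295. ]
 [341.  276. ]]
```

View pics/c5.png

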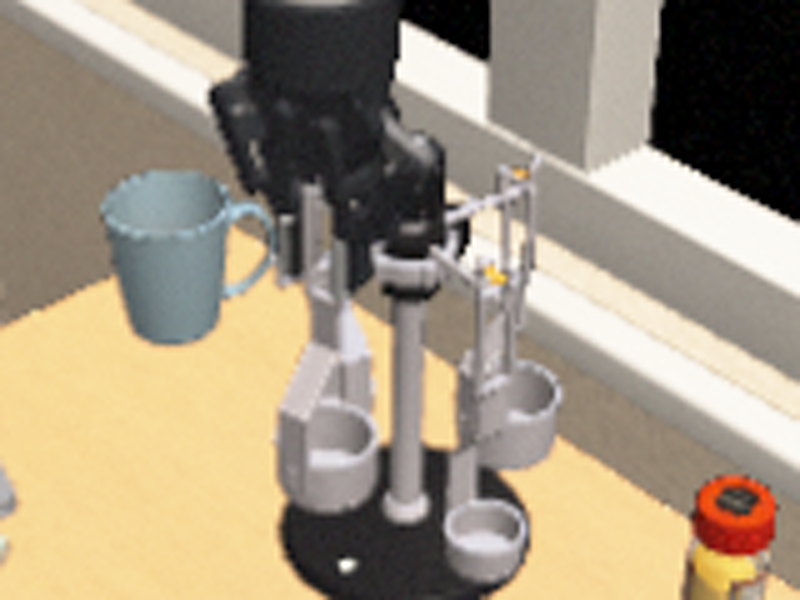

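Request:
carry_out(jaw=[-1, -1, -1, -1, -1, -1, -1, -1, -1, -1], dp=[[-1.9, 2.8, 2], [-1.9, 2.8, 8], [-1.9, 2.8, 16], [-1.9, 2.8, 24], [-1.9, 2.8, 31], [-1.9, 2.8, 35], [-1.9, 2.8, 36], [-1.9, 2.8, 36], [-1.9, 2.8, 36], [-1.9, 2.8, 36]], roll=[0, 0, 0, 0, 0, 0, 0, 0, 0, 0])

```text
t: 13.78
tool_pos: [539.4, 28.9, 208.3]
tcp_rot: [[-0.98, -0.199, -0.0], [-0.199, 0.98, -0.0], [0.0, -0.0, -1.0]]
wrist_force: [-0.8, -0.8, 0.2]
opening: 0.297
finger_force: 36.2
```

Run:
```python
from h import *
a=shot('side','s6')
s=read_state();T=s['tool_pos'];print(s['t'],T,s['wrist_force'],s['opening'])
print((np.array([539.5,28.1,T[2]])-T)@s['tcp_rot'])
cv2.imwrite('pics/c6.png',cv2.resize(a['frame'][140:200,250:330,::-1],(800,600),interpolation=cv2.INTER_CUBIC))
f=np.array([-.98,-.199]);g=np.array([.199,-.98]);A=np.array([615.5,42.7])
nose=[[*(A+f*r),h] for r,h in((86.5,233.5),(82,217.5),(60,217.5))]
print((proj(a,nose)-[250,140])*10)
```

```text
13.8333 [539.43687569  28.95492929 208.28488738] [-0.77602604 -0.64312978 -0.33333704] 0.29914563042849374
[ 1.08073255e-01 -8.50416917e-01  1.16129919e-04]
[[319. 347.]
 [331. 390.]
 [382. 352.]]
```

View pics/c6.png

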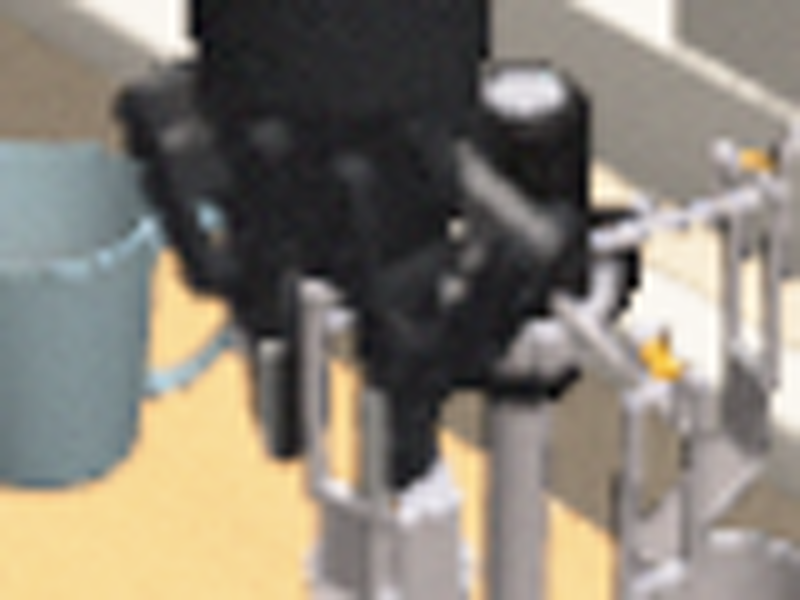

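Request:
carry_out(jaw=[-1, -1, -1, -1, -1, -1, -1, -1, -1, -1], dp=[[0, -0.7, 1], [0, -0.7, 2], [0, -0.7, 3], [0, -0.7, 4], [0, -0.7, 5], [0, -0.7, 6], [0, -0.7, 7], [0, -0.7, 8], [0, -0.7, 8], [0, -0.7, 8]], roll=[0, 0, 0, 0, 0, 0, 0, 0, 0, 0])

```text
t: 14.67
tool_pos: [541.4, 29.2, 203.3]
tcp_rot: [[-0.98, -0.199, 0.005], [-0.199, 0.98, 0.002], [-0.006, 0.001, -1.0]]
wrist_force: [-4.9, 0.5, 27.2]
opening: 0.302
finger_force: 45.6
```

Request:
carry_out(jaw=[-1, -1, -1, -1, -1, -1, -1, -1, -1, -1], dp=[[0, 0, -3], [0, 0, -6], [0, 0, -9], [0, 0, -12], [0, 0, -12], [0, 0, -12], [0, 0, -12], [0, 0, -12], [0, 0, -12], [0, 0, -12]], roll=[0, 0, 0, 0, 0, 0, 0, 0, 0, 0])

```text
t: 15.5
tool_pos: [539.5, 28.4, 212.1]
tcp_rot: [[-0.98, -0.199, -0.0], [-0.199, 0.98, -0.0], [0.0, 0.0, -1.0]]
wrist_force: [0.7, -0.1, -2.4]
opening: 0.296
finger_force: 35.3
```

Run:
```python
from h import *
a=shot('side','s7');b=shot('top','t7')
s=read_state();T=s['tool_pos'];print(s['t'],T,s['tcp_rot'].round(3).tolist(),s['wrist_force'],s['torque'],s['opening'])
u,v,P=cloud(a)
d=P[:,:2]-[615.5,42.7]; f=-np.array([np.cos(.2),np.sin(.2)]); r=d@f; t=d@[-f[1],f[0]]
br=a['frame'][v,u].astype(int)
def show(m,n):
    print(n)
    for i in np.nonzero(m)[0][:45]: print(u[i],v[i],r[i].round(1),t[i].round(1),P[i,2].round(1),br[i].max())
m=(r>60)&(r<100)&(abs(t)<18)&(P[:,2]>222)&(P[:,2]<258)&(br.max(1)>110)
show(m,'loop top/nose')
# loop legs lower and cup
for z0,z1 in((185,205),(205,225),(225,250)):
    m=(r>66)&(r<95)&(abs(t)<18)&(P[:,2]>z0)&(P[:,2]<z1)&(br.max(1)>110); print(z0,m.sum(),np.median(r[m]),t[m].min(),t[m].max())
```

```text
15.6 [539.61270424  28.3928124  212.21911776] [[-0.98, -0.199, -0.0], [-0.199, 0.98, -0.0], [0.0, 0.0, -1.0]] [-0.11563784  1.0905036  -2.24831202] [ 0.01603432 -0.06017433 -0.02992045] 0.2976273174013863
loop top/nose
280 167 77.7 -13.0 247.4 121
281 167 80.2 -7.7 250.7 173
282 167 75.8 -7.9 248.4 160
280 168 78.1 -12.7 244.6 116
281 168 76.9 -10.3 244.9 170
282 168 77.4 -6.7 246.6 179
283 168 76.9 -3.7 247.5 132
281 169 77.7 -9.8 242.5 156
282 169 74.2 -9.2 240.9 142
281 170 77.1 -10.3 238.9 158
282 170 74.1 -9.3 237.7 120
281 171 78.9 -8.9 237.3 160
282 171 74.8 -8.9 235.1 122
285 171 90.0 12.9 251.8 131
281 172 79.3 -8.6 234.5 157
282 172 73.5 -10.0 230.8 137
277 173 88.3 -14.8 233.7 153
281 173 78.4 -9.5 230.6 156
282 173 74.6 -9.2 228.7 139
276 174 91.3 -15.7 231.9 143
277 174 87.1 -15.8 229.6 126
281 174 77.6 -10.2 226.7 151
282 174 74.5 -9.3 225.4 139
281 175 78.2 -9.7 224.1 149
282 175 75.7 -8.4 223.3 143
285 177 90.9 13.4 234.2 184
286 178 89.6 15.6 231.3 123
286 179 89.6 15.6 228.2 133
287 179 88.5 18.0 228.6 128
286 180 88.2 14.4 223.9 131
287 180 87.4 17.0 224.5 136
185 33 79.28235560774601 -17.212136932826375 17.98303423350081
205 28 84.8152426227477 -17.180315755689122 17.998456873607513
225 25 77.66534237590967 -15.821479681787682 17.95883895155189
```

The head appears to have turned: no hook rod shows inside the loop. I came in sideways with the loop too low and swept the hook. I'll back straight out radially and look.

Request:
carry_out(jaw=[-1, -1, -1, -1, -1, -1, -1, -1, -1, -1], dp=[[4, 0, 0], [12, 0, 0], [22, 0, 0], [34, 0, 0], [46, 0, 0], [58, 0, 0], [66, 0, 0], [70, 0, 0], [70, 0, 0], [70, 0, 0]], roll=[0, 0, 0, 0, 0, 0, 0, 0, 0, 0])

```text
t: 16.43
tool_pos: [471.3, 14.5, 212.6]
tcp_rot: [[-0.98, -0.199, 0.001], [-0.199, 0.98, 0.0], [-0.001, -0.0, -1.0]]
wrist_force: [-0.1, 0.4, -1.6]
opening: 0.293
finger_force: 35.3
```

Run:
```python
from h import *
a=shot('side','s8');b=shot('top','t8')
s=read_state();T=s['tool_pos'];print(s['t'],T,s['wrist_force'],s['opening'])
for S in(a,b):
    u,v,P=cloud(S); d=P[:,:2]-[615.5,42.7]; r=np.hypot(*d.T); az=np.degrees(np.arctan2(d[:,1],d[:,0]))%360
    c=S['frame'][v,u].astype(int)
    m=(r>30)&(r<60)&(P[:,2]>205)&(P[:,2]<225)&(c.max(1)>100); print('arms',np.sort(az[m]).round()[::2])
    m=(r>58)&(r<84)&(P[:,2]>215)&(P[:,2]<245)&(c[:,0]-c[:,2]>70)&(c[:,0]>150); print('latch',np.sort(az[m]).round())
cv2.imwrite('pics/c8.png',np.hstack([cv2.resize(a['frame'][140:240,240:340,::-1],(400,400),interpolation=cv2.INTER_CUBIC),cv2.resize(b['frame'][140:240,220:320,::-1],(400,400),interpolation=cv2.INTER_CUBIC)]))
```

```text
16.5333 [471.64362632  14.63682594 212.37835981] [ 0.06092663 -0.81296338 -2.67753416] 0.2960958477089988
arms [  4.   6.  10.  11.  19.  73.  76.  77.  77.  79. 161. 162. 164. 165.
 166. 167. 168. 169. 169. 250. 250. 252. 253. 253. 253. 254. 255. 339.
 340. 343. 343. 343. 344. 345. 348. 348. 349. 350.]
latch [253. 253. 253. 255. 255. 255. 256. 257. 257. 257. 258. 340. 342. 343.
 344. 348.]
arms [  1.   2.   4.   6.   6.   8.   9.  11.  12.  13.  14.  17.  19.  21.
  71.  72.  73.  73.  74.  74.  75.  75.  75.  76.  76.  76.  77.  77.
  77.  78.  79. 342. 342. 343. 343. 344. 344. 345. 345. 346. 346. 347.
 347. 348. 349. 349.]
latch [ 75.  75.  75.  77. 344. 346.]
```

View pics/c8.png

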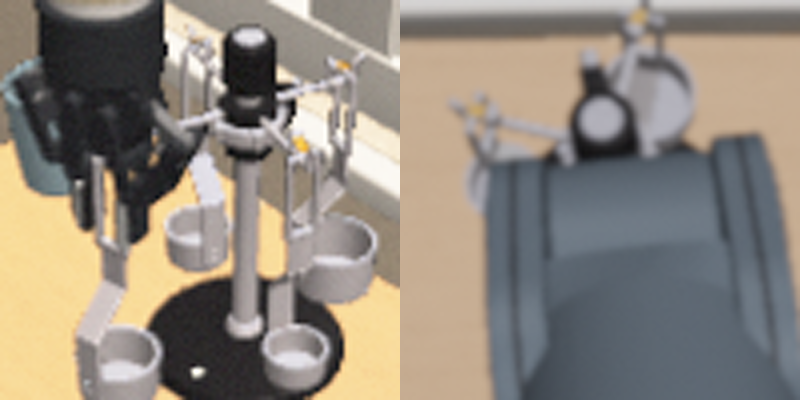

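The hook has turned clockwise by 26°, to az 165° instead of 191°. I'll stand the dipper on the free table in front, reset the head by the knob and then thread the loop radially.

Request:
carry_out(jaw=[-1, -1, -1, -1, -1, -1, -1, -1, -1, -1], dp=[[3, 0, 5], [8, 0, 15], [10, 0, 26], [10, 0, 37], [10, 0, 46], [10, 0, 52], [10, 0, 55], [10, 0, 57], [10, 0, 57], [10, 0, 57]], roll=[0, 0, 0, 0, 0, 0, 0, 0, 0, 0])

```text
t: 17.37
tool_pos: [461.5, 12.5, 155.5]
tcp_rot: [[-0.98, -0.199, 0.0], [-0.199, 0.98, 0.0], [-0.0, -0.0, -1.0]]
wrist_force: [-0.5, 0.3, -1.4]
opening: 0.3
finger_force: 35.3
```

Request:
carry_out(jaw=[-0.2, 0, 0.3, 0.6, 1, 1, 1, 1, 1, 1], dp=[[0, 0, 0], [0, 0, 0], [0, 0, 0], [0, 0, 0], [0, 0, 0], [0, 0, -6], [0, 0, -18], [0, 0, -34], [0, 0, -54], [0, 0, -75]], roll=[0, 0, 0, 0, 0, 0, 0, 0, 0, 0])

```text
t: 18.2
tool_pos: [460.9, 12.4, 231.3]
tcp_rot: [[-0.98, -0.199, -0.001], [-0.199, 0.98, -0.0], [0.001, 0.0, -1.0]]
wrist_force: [0.5, -0.3, 0.5]
opening: 0.999
finger_force: 0.0
```

Run:
```python
from h import *
s=read_state();T=s['tool_pos'];print(s['t'],T,s['wrist_force'],s['opening'],s['tcp_rot'].round(3).tolist(),s['qpos'])
print((np.array([616.2,43.7,330])-T)@s['tcp_rot'])
```

```text
18.2 [460.87492471  12.40050957 231.29657197] [ 0.53969082 -0.2750841   0.50146116] 0.9989993742664368 [[-0.98, -0.199, -0.001], [-0.199, 0.98, -0.0], [0.001, 0.0, -1.0]] [-0.17679148  0.28121705  0.06212706  2.00348212 -0.02268437  0.85835157
  1.66870992]
[-158.36625616   -0.20921309  -98.83313694]
```

Request:
carry_out(jaw=[1, 1, 1, 1, 1, 1, 1, 1, 1, 1], dp=[[0, 0, -30], [0, 0, -60], [-8, 0, -90], [-25, 0, -98], [-50, 0, -98], [-78, 0, -98], [-106, 0, -98], [-134, 0, -98], [-150, 0, -98], [-158, 0, -98]], roll=[0, 0, 0.06, 0.12, 0.18, 0.24, 0.3, 0.36, 0.42, 0.46])

```text
t: 19.03
tool_pos: [617.8, 44.7, 328.0]
tcp_rot: [[-0.966, 0.259, -0.0], [0.259, 0.966, -0.0], [0.0, -0.0, -1.0]]
wrist_force: [-1.1, -0.9, -0.3]
opening: 0.998
finger_force: 0.0
```

Request:
carry_out(jaw=[1, 1, 1, 1, 1, 1, 1, 1, 1, 1], dp=[[0, 0, 3], [0, 0, 10], [0, 0, 20], [0, 0, 30], [0, 0, 40], [0, 0, 40], [0, 0, 40], [0, 0, 40], [0, 0, 40], [0, 0, 40]], roll=[0, 0, 0, 0, 0, 0, 0, 0, 0, 0])

```text
t: 19.87
tool_pos: [616.3, 43.9, 288.8]
tcp_rot: [[-0.966, 0.257, 0.001], [0.257, 0.966, 0.0], [-0.001, 0.0, -1.0]]
wrist_force: [-0.2, -1.3, -0.1]
opening: 0.998
finger_force: 0.0
```

Run:
```python
from h import *
s=read_state();T=s['tool_pos'];print(s['t'],T,s['wrist_force'],s['opening'],s['tcp_rot'].round(3).tolist())
print((np.array([616.2,43.7,257])-T)@s['tcp_rot'])
```

```text
19.8667 [616.30278226  43.8820735  288.8377925 ] [-0.1812497  -1.27720076 -0.10364928] 0.9978351157173548 [[-0.966, 0.257, 0.001], [0.257, 0.966, 0.0], [-0.001, 0.0, -1.0]]
[ 0.07878102 -0.21357465 31.8376652 ]
```

Request:
carry_out(jaw=[1, 1, 1, 1, 1, -1, -1, -1, -1, -1], dp=[[0, 0, 5], [0, 0, 15], [0, 0, 25], [0, 0, 32], [0, 0, 32], [0, 0, 32], [0, 0, 32], [0, 0, 32], [0, 0, 32], [0, 0, 32]], roll=[0, 0, 0, 0, 0, 0, 0, 0, 0, 0], force=60)

```text
t: 20.7
tool_pos: [616.4, 44.2, 257.1]
tcp_rot: [[-0.966, 0.257, 0.001], [0.257, 0.966, 0.001], [-0.001, 0.001, -1.0]]
wrist_force: [-1.2, 1.0, 3.7]
opening: 0.399
finger_force: 60.0
```

Request:
carry_out(jaw=[-1, -1, -1, -1, -1, -1, -1, -1, -1, -1], dp=[[0, 0, 0], [0, 0, 0], [0, 0, 0], [0, 0, 0], [0, 0, 0], [0, 0, 0], [0, 0, 0], [0, 0, 0], [0, 0, 0], [0, 0, 0]], roll=[0, -0.05, -0.12, -0.2, -0.28, -0.36, -0.44, -0.47, -0.47, -0.47])

```text
t: 21.53
tool_pos: [616.4, 44.1, 257.1]
tcp_rot: [[-0.978, -0.208, 0.001], [-0.208, 0.978, 0.001], [-0.001, 0.0, -1.0]]
wrist_force: [-1.0, 0.8, 5.6]
opening: 0.4
finger_force: 60.1
```

Request:
carry_out(jaw=[1, 1, 1, 1, 1, 1, 1, 1, 1, 1], dp=[[0, 0, 0], [0, 0, 0], [0, 0, 0], [0, 0, 0], [0, 0, 0], [0, 0, -8], [0, 0, -22], [0, 0, -40], [0, 0, -58], [0, 0, -72]], roll=[0, 0, 0, 0, 0, 0, 0, 0, 0, 0])

```text
t: 22.37
tool_pos: [616.4, 43.9, 330.4]
tcp_rot: [[-0.978, -0.209, 0.001], [-0.209, 0.978, 0.0], [-0.001, -0.0, -1.0]]
wrist_force: [-0.6, -0.1, -0.4]
opening: 1.001
finger_force: 0.0
```

```bash
cat >> h.py <<'E'
def arms(S):
    u,v,P=cloud(S); d=P[:,:2]-[615.5,42.7]; r=np.hypot(*d.T); az=np.degrees(np.arctan2(d[:,1],d[:,0]))%360
    c=S['frame'][v,u].astype(int)
    m=(r>35)&(r<60)&(P[:,2]>208)&(P[:,2]<225)&(c.max(1)>100)
    for k in range(4):
        q=(az[m]-11.5-90*k+180)%360-180; q=q[abs(q)<40]
        print('arm',k,len(q),np.median(q) if len(q) else None)
E
python3 - <<'E'
from h import *
a=shot('side','s9')
s=read_state();T=s['tool_pos'];print(s['t'],T,s['wrist_force'],s['opening'],s['tcp_rot'].round(3).tolist())
arms(load('s3'));arms(a)
u,v,P=cloud(a); m=(np.hypot(P[:,0]-461,P[:,1]-12.5)<30)&(P[:,2]>140)&(P[:,2]<200)
r=cv2.minAreaRect(P[m,:2].astype(np.float32)); print(m.sum(),r,P[m].mean(0),P[m,2].max())
E
```

```text
22.4167 [617.26077559  43.94173135 333.04423633] [-0.34169368 -0.66893268  2.38597379] 0.998032905985112 [[-0.978, -0.208, 0.005], [-0.208, 0.978, 0.001], [-0.005, -0.0, -1.0]]
arm 0 21 -1.2472969350597793
arm 1 16 0.7381864376878866
arm 2 15 1.443604200264275
arm 3 18 -1.4416247063911385
arm 0 20 -0.6546118237529015
arm 1 16 2.13138180441139
arm 2 14 1.883614893271826
arm 3 19 -0.7770189234227587
86 ((462.13623046875, 13.094079971313477), (8.010958671569824, 27.725242614746094), 16.310476303100586) [462.04933677  12.31163188 169.61967876] 192.92871765927748
```

Request:
carry_out(jaw=[1, 1, 1, 1, 1, 1, 1, 1, 1, 1], dp=[[6, 0, 0], [22, 0, 0], [45, 0.5, 0], [72, 1, 0], [100, 1.5, 15], [125, 1.8, 35], [145, 1.8, 60], [155, 1.8, 85], [157.5, 1.8, 105], [157.5, 1.8, 110]], roll=[0.01, 0.01, 0.01, 0.01, 0.01, 0.01, 0.01, 0.01, 0.01, 0.01])

```text
t: 23.25
tool_pos: [458.4, 12.3, 215.6]
tcp_rot: [[-0.98, -0.198, -0.005], [-0.198, 0.98, -0.001], [0.005, 0.0, -1.0]]
wrist_force: [0.1, -0.1, -0.1]
opening: 1.004
finger_force: 0.0
```

Request:
carry_out(jaw=[1, 1, 1, 1, 1, 1, 1, 1, 1, 1], dp=[[0, 0, 0], [0, 0, 0], [0, 0, 0], [0, 0, 5], [0, 0, 15], [0, 0, 30], [0, 0, 43], [0, 0, 45], [0, 0, 45], [0, 0, 45]], roll=[0, 0, 0, 0, 0, 0, 0, 0, 0, 0])

```text
t: 24.08
tool_pos: [462.1, 12.8, 173.8]
tcp_rot: [[-0.98, -0.199, 0.001], [-0.199, 0.98, 0.0], [-0.001, -0.0, -1.0]]
wrist_force: [-0.2, 0.9, -0.4]
opening: 0.999
finger_force: 0.0
```

Request:
carry_out(jaw=[1, 1, 1, 1, 1, -1, -1, -1, -1, -1], dp=[[0, 0, 6], [0, 0, 14], [0, 0, 18.8], [0, 0, 18.8], [0, 0, 18.8], [0, 0, 18.8], [0, 0, 18.8], [0, 0, 18.8], [0, 0, 18.8], [0, 0, 18.8]], roll=[0, 0, 0, 0, 0, 0, 0, 0, 0, 0], force=30)

```text
t: 24.92
tool_pos: [461.7, 12.8, 154.6]
tcp_rot: [[-0.98, -0.199, 0.0], [-0.199, 0.98, 0.0], [-0.0, -0.0, -1.0]]
wrist_force: [0.3, -0.5, 6.2]
opening: 0.302
finger_force: 13.0
```

Request:
carry_out(jaw=[-1, -1, -1, -1, -1, -1, -1, -1, -1, -1], dp=[[0, 0, 0], [0, 0, 0], [0, 0, -4], [0, 0, -12], [0, 0, -24], [0, 0, -36], [0, 0, -46], [0, 0, -53], [0, 0, -55], [0, 0, -55]], roll=[0, 0, 0, 0, 0, 0, 0, 0, 0, 0])

```text
t: 25.75
tool_pos: [461.9, 12.8, 210.1]
tcp_rot: [[-0.98, -0.199, 0.001], [-0.199, 0.98, 0.0], [-0.001, -0.0, -1.0]]
wrist_force: [0.8, -0.1, -1.8]
opening: 0.302
finger_force: 29.7
```

Run:
```python
from h import *
a=shot('side','s10')
s=read_state();T=s['tool_pos'];print(s['t'],T,s['wrist_force'],s['opening'],s['tcp_rot'].round(3).tolist())
r=79
print((np.array([616.3-.98*r,44-.199*r,T[2]])-T)@s['tcp_rot'])
arms(a)
u,v,P=cloud(a); c=a['frame'][v,u].max(1)
d=P[:,:2]-[615.5,42.7]; f=-np.array([np.cos(.2),np.sin(.2)]); r=d@f; t=d@[-f[1],f[0]]
m=(abs(r-154)<25)&(abs(t)<12)&(P[:,2]>T[2]+5)&(P[:,2]<T[2]+42)&(c>100)
print(m.sum(),np.median(r[m]),P[m,2].max(),t[m].min(),t[m].max())
```

```text
25.8 [461.59385228  12.76978178 209.53257802] [-0.89348761 -0.20738042 -1.99621558] 0.29452156526698514 [[-0.98, -0.199, 0.0], [-0.199, 0.98, -0.0], [-0.0, -0.0, -1.0]]
[-7.88267353e+01 -1.73718092e-01  9.77880420e-03]
arm 0 23 -0.5933850104682392
arm 1 17 1.8628627329379697
arm 2 14 1.3242361869718593
arm 3 19 -0.21561186567691948
23 156.96862300494874 247.34208635306948 -11.2867086612596 -5.58847073764708
```

Request:
carry_out(jaw=[-1, -1, -1, -1, -1, -1, -1, -1, -1, -1], dp=[[-5, 0, 0], [-15, 0, 0], [-27, 0, 0], [-39, 0, 0], [-51, 0, 0], [-63, 0, 0], [-72, 0, 0], [-77, 0, 0], [-79.5, 0, 0], [-79.5, 0, 0]], roll=[0, 0, 0, 0, 0, 0, 0, 0, 0, 0])

```text
t: 26.63
tool_pos: [539.8, 28.7, 209.1]
tcp_rot: [[-0.98, -0.199, -0.001], [-0.199, 0.98, -0.0], [0.001, 0.0, -1.0]]
wrist_force: [-1.4, -0.3, -1.2]
opening: 0.301
finger_force: 29.7
```

Run:
```python
from h import *
a=shot('side','s11')
s=read_state();T=s['tool_pos'];print(s['t'],T,s['wrist_force'],s['opening'])
d=T[:2]-[616.3,44];print('r',-d@[.98,.199],'t',d@[.199,-.98])
arms(a)
cv2.imwrite('pics/c11.png',cv2.resize(a['frame'][145:205,255:335,::-1],(800,600),interpolation=cv2.INTER_CUBIC))
```

```text
26.6833 [539.38009624  28.52573038 209.23230747] [-0.99061967 -0.26306588 -2.93893618] 0.29888264985033675
r 78.46088533659608 t -0.14227661720249088
arm 0 20 -0.11830751956202334
arm 1 0 None
arm 2 0 None
arm 3 20 -1.252823850683967
```

View pics/c11.png

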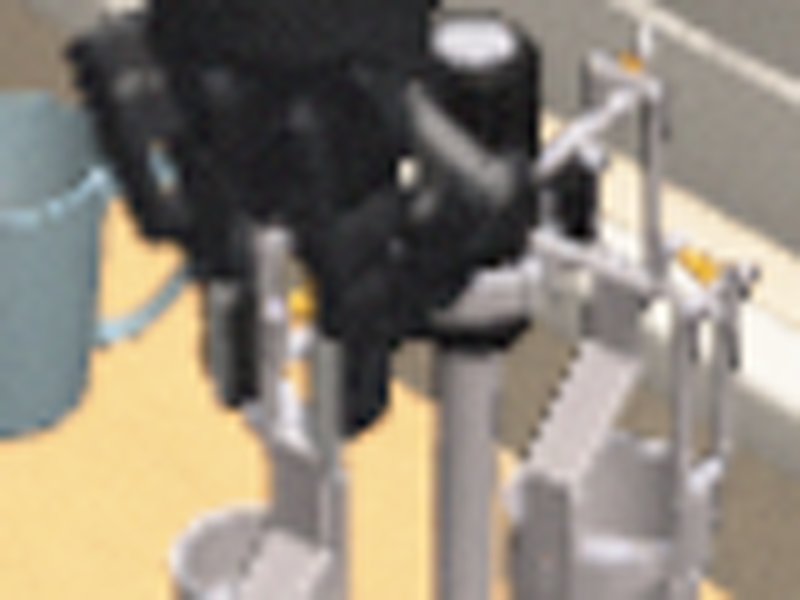

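Now the brass latch and hook show inside the loop, at about (300,300). I press down in small steps.

Request:
carry_out(jaw=[-1, -1, -1, -1, -1, -1, -1, -1, -1, -1], dp=[[0, 0, 1], [0, 0, 2], [0, 0, 3], [0, 0, 4], [0, 0, 5], [0, 0, 6], [0, 0, 7], [0, 0, 8], [0, 0, 9], [0, 0, 9]], roll=[0, 0, 0, 0, 0, 0, 0, 0, 0, 0])

```text
t: 27.52
tool_pos: [539.5, 28.6, 200.3]
tcp_rot: [[-0.98, -0.199, -0.0], [-0.199, 0.98, -0.0], [0.0, 0.0, -1.0]]
wrist_force: [0.4, 0.2, -2.7]
opening: 0.303
finger_force: 29.7
```

Request:
carry_out(jaw=[-1, -1, -1, -1, -1, -1, -1, -1, -1, -1], dp=[[0, 0, 0.5], [0, 0, 1], [0, 0, 1.5], [0, 0, 2], [0, 0, 2.5], [0, 0, 3], [0, 0, 3.5], [0, 0, 4], [0, 0, 4], [0, 0, 4]], roll=[0, 0, 0, 0, 0, 0, 0, 0, 0, 0])

```text
t: 28.35
tool_pos: [539.6, 28.6, 196.5]
tcp_rot: [[-0.98, -0.199, -0.0], [-0.199, 0.98, -0.0], [0.0, -0.0, -1.0]]
wrist_force: [-0.0, -0.2, -1.8]
opening: 0.296
finger_force: 29.7
```

Request:
carry_out(jaw=[-1, -1, -1, -1, -1, -1, -1, -1, -1, -1], dp=[[0, 0, 0.4], [0, 0, 0.8], [0, 0, 1.2], [0, 0, 1.6], [0, 0, 2], [0, 0, 2.4], [0, 0, 2.8], [0, 0, 3], [0, 0, 3], [0, 0, 3]], roll=[0, 0, 0, 0, 0, 0, 0, 0, 0, 0])

```text
t: 29.18
tool_pos: [539.6, 28.6, 193.6]
tcp_rot: [[-0.98, -0.199, 0.0], [-0.199, 0.98, -0.0], [-0.0, -0.0, -1.0]]
wrist_force: [-1.0, 1.1, 2.9]
opening: 0.296
finger_force: 30.2
```

Request:
carry_out(jaw=[-1, -1, -1, -1, -1, -1, -1, -1, -1, -1], dp=[[0, 0, 0.4], [0, 0, 0.8], [0, 0, 1.2], [0, 0, 1.6], [0, 0, 2], [0, 0, 2.4], [0, 0, 2.5], [0, 0, 2.5], [0, 0, 2.5], [0, 0, 2.5]], roll=[0, 0, 0, 0, 0, 0, 0, 0, 0, 0])

```text
t: 30.02
tool_pos: [539.8, 28.6, 191.3]
tcp_rot: [[-0.98, -0.199, 0.001], [-0.199, 0.98, 0.0], [-0.001, -0.0, -1.0]]
wrist_force: [-0.8, -0.8, 6.7]
opening: 0.3
finger_force: 30.6
```

Request:
carry_out(jaw=[-1, -1, -1, -1, -1, -1, -1, -1, -1, -1], dp=[[0.4, 0, 0.2], [0.8, 0, 0.4], [0.8, 0, 0.7], [0.8, 0, 1], [0.8, 0, 1.3], [0.8, 0, 1.5], [0.8, 0, 1.5], [0.8, 0, 1.5], [0.8, 0, 1.5], [0.8, 0, 1.5]], roll=[0, 0, 0, 0, 0, 0, 0, 0, 0, 0])

```text
t: 30.85
tool_pos: [539.5, 28.5, 190.1]
tcp_rot: [[-0.98, -0.199, 0.002], [-0.199, 0.98, 0.0], [-0.002, -0.0, -1.0]]
wrist_force: [0.1, 0.3, 7.5]
opening: 0.297
finger_force: 30.7
```

Request:
carry_out(jaw=[-1, -1, -1, -1, -1, -1, -1, -1, -1, -1], dp=[[0.3, 0, 0.2], [0.5, 0, 0.4], [0.5, 0, 0.7], [0.5, 0, 1], [0.5, 0, 1.3], [0.5, 0, 1.5], [0.5, 0, 1.5], [0.5, 0, 1.5], [0.5, 0, 1.5], [0.5, 0, 1.5]], roll=[0, 0, 0, 0, 0, 0, 0, 0, 0, 0])

```text
t: 31.68
tool_pos: [538.5, 28.4, 188.0]
tcp_rot: [[-0.98, -0.199, 0.0], [-0.199, 0.98, 0.0], [-0.0, -0.0, -1.0]]
wrist_force: [-0.5, -0.1, -2.5]
opening: 0.3
finger_force: 29.6
```

The spring force dropped from about 9.5 N to zero, so the bar is past the latch. I lower it the rest of the way into the seat.

Request:
carry_out(jaw=[-1, -1, -1, -1, -1, -1, -1, -1, -1, -1], dp=[[-0.5, 0, 0.3], [-1, 0, 0.6], [-1.5, 0, 0.9], [-1.5, 0, 1.2], [-1.5, 0, 1.5], [-1.5, 0, 1.8], [-1.5, 0, 1.8], [-1.5, 0, 1.8], [-1.5, 0, 1.8], [-1.5, 0, 1.8]], roll=[0, 0, 0, 0, 0, 0, 0, 0, 0, 0])

```text
t: 32.52
tool_pos: [539.8, 28.6, 186.3]
tcp_rot: [[-0.98, -0.199, 0.0], [-0.199, 0.98, 0.0], [-0.0, -0.0, -1.0]]
wrist_force: [-0.5, 0.5, -0.9]
opening: 0.296
finger_force: 29.7
```

Run:
```python
from h import *
a=shot('side','s12')
s=read_state();T=s['tool_pos'];print(s['t'],T,s['wrist_force'],s['opening'])
u,v,P=cloud(a); c=a['frame'][v,u].astype(int)
d=P[:,:2]-[615.5,42.7]; r=-d@[.98,.199]; t=d@[.199,-.98]
m=(r>58)&(r<95)&(abs(t)<8)&(P[:,2]>210)&(P[:,2]<245)&(c[:,0]-c[:,2]>60)
for i in np.nonzero(m)[0][:20]:print(u[i],v[i],r[i].round(1),t[i].round(1),P[i,2].round(1),c[i])
```

```text
32.5667 [539.83529175  28.62748919 186.24690757] [ 0.75492806 -0.14631721 -2.29498151] 0.2960264740492387
```

Request:
carry_out(jaw=[-1, -1, -1, -1, -1, -0.3, -0.2, -0.1, 0, 0.2], dp=[[0, 0, 0.3], [0, 0, 0.6], [0, 0, 0.8], [0, 0, 0.8], [0, 0, 0.8], [0, 0, 0.8], [0, 0, 0.8], [0, 0, 0.8], [0, 0, 0.8], [0, 0, 0.8]], roll=[0, 0, 0, 0, 0, 0, 0, 0, 0, 0])

```text
t: 33.4
tool_pos: [539.8, 28.6, 185.3]
tcp_rot: [[-0.98, -0.199, -0.0], [-0.199, 0.98, -0.0], [0.0, -0.0, -1.0]]
wrist_force: [0.0, -0.3, 0.2]
opening: 0.598
finger_force: 0.0
```

Request:
carry_out(jaw=[0.2, 0.2, 0.2, 0.2, 0.2, 0.2, 0.2, 0.2, 0.2, 0.2], dp=[[0, 0, 0], [0, 0, 0], [0, 0, 0], [0, 0, -4], [0, 0, -12], [0, 0, -24], [0, 0, -40], [0, 0, -60], [0, 0, -82], [0, 0, -105]], roll=[0, 0, 0, 0, 0, 0, 0, 0, 0, 0])

```text
t: 34.23
tool_pos: [539.5, 28.6, 292.0]
tcp_rot: [[-0.98, -0.199, 0.0], [-0.199, 0.98, -0.0], [-0.0, -0.0, -1.0]]
wrist_force: [-0.1, -0.4, -0.1]
opening: 0.601
finger_force: 0.0
```

Request:
carry_out(jaw=[0.2, 0.2, 0.2, 0.2, 0.2, 0.2, 0.2, 0.2, 0.2, 0.2], dp=[[0, 0, -20], [10, 0, -40], [30, 0, -50], [55, 0, -50], [80, 0, -50], [100, 0, -50], [110, 0, -50], [110, 0, -50], [110, 0, -50], [110, 0, -50]], roll=[0, 0, 0, 0, 0, 0, 0, 0, 0, 0])

```text
t: 35.07
tool_pos: [433.1, 7.1, 340.7]
tcp_rot: [[-0.98, -0.199, 0.001], [-0.199, 0.98, 0.0], [-0.001, -0.0, -1.0]]
wrist_force: [0.5, 0.4, -0.0]
opening: 0.6
finger_force: 0.0
```

Run:
```python
from h import *
a=shot('side','s13')
s=read_state();T=s['tool_pos'];print(s['t'],T,s['wrist_force'],s['opening'])
arms(a)
u,v,P=cloud(a); c=a['frame'][v,u].astype(int)
d=P[:,:2]-[615.5,42.7]; r=-d@[.98,.199]; t=d@[.199,-.98]
m=(r>58)&(r<95)&(abs(t)<8)&(P[:,2]>210)&(P[:,2]<245)&(c[:,0]-c[:,2]>60)
for i in np.nonzero(m)[0][:20]:print(u[i],v[i],r[i].round(1),t[i].round(1),P[i,2].round(1),c[i])
cv2.imwrite('pics/c13.png',cv2.resize(a['frame'][145:235,255:345,::-1],(600,600),interpolation=cv2.INTER_CUBIC))
```

```text
35.1167 [433.1001546    7.11808313 340.48942764] [-0.2188639   0.23140429  0.17237794] 0.5983967521975012
arm 0 21 -0.8346215803111363
arm 1 14 0.6650442906654774
arm 2 15 0.9691775596177763
arm 3 18 -1.4929496830528137
285 173 71.4 -1.7 230.0 [217 167  82]
286 173 69.9 0.4 230.0 [235 188  79]
287 173 70.4 4.1 231.8 [241 205 112]
284 174 72.8 -4.0 226.7 [224 190 112]
285 174 74.6 0.7 229.6 [243 203  88]
286 174 73.1 2.8 229.6 [246 205  72]
287 174 63.4 -1.4 222.6 [221 174  76]
284 175 78.0 0.0 227.9 [241 201  98]
285 175 74.9 0.9 226.6 [247 207  81]
286 175 76.0 5.0 228.9 [218 163  58]
284 176 74.1 -3.1 221.4 [209 178 146]
285 176 76.9 2.4 225.2 [227 186 116]
```

View pics/c13.png

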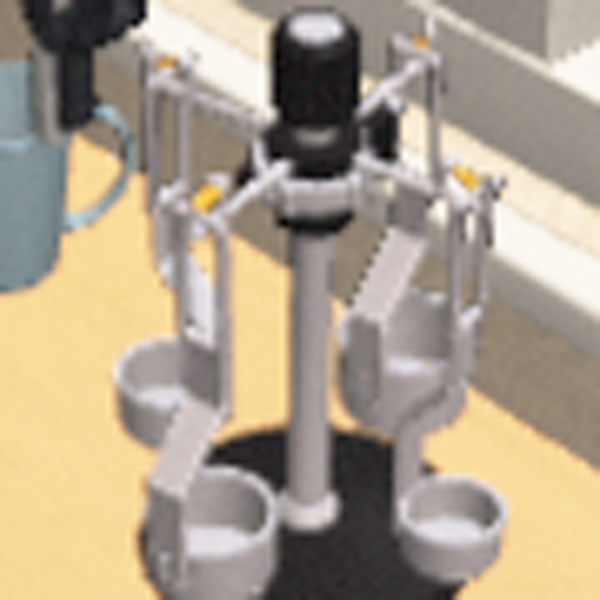

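The dipper hangs in the front hook, with the brass latch shut above the bar (crop about 207,197). The latch is at the same height as before, and the head is in its detent. I'm handing the job in.

```bash
python3 -c "
from workcell import *
print(sign_off())"
```

```text
the job is handed in; nothing more can be done
None
```

The dipper hangs in the front hook with the latch shut and the head in its detent, and the job is handed in, but sign-off returned no verdict. On my first approach I swept the head 26° off its place and the wrist then read 27 N. If the dipper took that load on the stand, it broke the 15 N limit; I think a finger or the gripper took it, but couldn't confirm. I reset the head by the knob and re-hung the dipper at about 10 N.

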